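Load the load-cell carriage with slotted discs

TASK

Get the load-cell carriage ready for a reading: slide the empty carriage along its rail into the notch of the loading station, then hang every slotted brass disc that is there on its weight hanger, lying flat and pushed right in to the stem, with each slot turned at least a quarter turn from the slot of the disc beneath so that none can slide off. When all are on, slide the loaded carriage on into the notch of the reading station and leave it there with the discs still seated; leave the plain disc and the other things on the bench where they are.

Things in the scene. Friction and masses are not known exactly. Their poses are not given: they have to be found in the camera images.
- disc0: Brass slotted disc, 56 mm across, 10 mm thick, about 160 g, lying flat. Origin at the middle of its thickness on the disc's axis; z up. One slot 11 mm wide runs along its +x from 5.5 mm behind the centre out to the rim, so the slot opens towards +x. May be absent.
- disc0_mouth (a point): Middle of the slot's opening on the rim of disc0, 28 mm from its centre along its +x.
- disc1: Brass slotted disc, 56 mm across, 10 mm thick, about 160 g, lying flat. Origin at the middle of its thickness on the disc's axis; z up. One slot 11 mm wide runs along its +x from 5.5 mm behind the centre out to the rim, so the slot opens towards +x. May be absent.
- disc1_mouth (a point): Middle of the slot's opening on the rim of disc1, 28 mm from its centre along its +x.
- disc2: Brass slotted disc, 56 mm across, 10 mm thick, about 160 g, lying flat. Origin at the middle of its thickness on the disc's axis; z up. One slot 11 mm wide runs along its +x from 5.5 mm behind the centre out to the rim, so the slot opens towards +x. May be absent.
- disc2_mouth (a point): Middle of the slot's opening on the rim of disc2, 28 mm from its centre along its +x.
- disc3: Brass slotted disc, 56 mm across, 10 mm thick, about 160 g, lying flat. Origin at the middle of its thickness on the disc's axis; z up. One slot 11 mm wide runs along its +x from 5.5 mm behind the centre out to the rim, so the slot opens towards +x. May be absent.
- disc3_mouth (a point): Middle of the slot's opening on the rim of disc3, 28 mm from its centre along its +x.
- carriage (a joint): Travel of the carriage along the rail, in m; grows along the rail's +y. 0.150 = loading station, 0.300 = reading station; it starts short of the loading station and runs from 0 to an end stop at 0.318. It slides stiffly (about 1.2 N). A sprung ball drops into a notch at each station: it draws the carriage in over the last 5 mm or so, and takes about 5 N more to push in or out.
- rail: Straight flat aluminium slide, 520 mm long (along its y) and 70 mm wide, fixed on the table; origin under its middle, x away from the robot, y along it. The carriage plate rides on it, 75 by 110 mm, top 35 mm above the table. A black readout box (70 by 90 mm, 55 mm high) is fixed 120 mm behind the reading station.
- pan (a point): On the carriage: centre of the weight hanger's pan, on its upper face, 75 mm above the table. The pan is a steel disc 40 mm across and 6 mm thick on a 20 mm pedestal 34 mm high. From it a stem 6 mm across rises 56 mm to a head 17 mm across and 7 mm high: a disc does not pass over the head, it goes on sideways below it, stem into slot, until the stem stands at the disc's centre.
- tab (a point): Top centre of the upright black push tab on the carriage, 66 mm in front (rail's -x) of the stem; 16 mm in rail x, 20 mm along the rail, rising 31 mm from the carriage's plate, its top 66 mm above the table.
- load_station (a point): Loading station, 0.150 on joint carriage; the place where point pan is when the carriage sits in this notch, the middle of the rail.
- read_station (a point): Reading station, 0.300 on joint carriage; the place where point pan is when the carriage sits in this notch, in front of the black readout box.
- puck: Bystander: plain brass disc, 56 mm across, 10 mm thick, with no slot. Origin under its centre.
- tin: Bystander: small round aluminium flux tin, 44 mm across, 26 mm high. Origin under its centre.
- screwdriver: Bystander: screwdriver, 160 mm long, lying along its x.
- cutters: Bystander: small side cutters lying flat, about 115 mm long along x, 9 mm high.
- meter: Bystander: yellow hand meter, 75 by 130 mm, 32 mm high. Origin under its centre.
There are look-alikes about, which are no part of the job. Leave any black or white look-alike of the disc0 alone.

How it is judged:
By the outcome, as a careful person would: the job done as asked, in the order asked, and still so for the second after the job is handed in, with the robot touching nothing.
Of disc0, disc1, disc2, disc3 only 3 to 4 are there at a start; the rules pass over those that are not, and their reading is None.
At some moment in a run one of disc0, disc1, disc2, disc3 may be knocked a few centimetres aside while the robot is not near it.
It also fails if it takes over 210 s, if anything falls off the work surface, if the arm or the gripper's body presses on something with over 40 N, if the wrist force passes 120 N, or if a joint passes its speed limit or range.

ROBOT

A 7-joint arm with a two-finger parallel gripper is mounted at the origin on the work surface. World frame = base frame: x ahead of the robot, y to its left, z up, the work surface at z = 0. Lengths are in m, angles in rad, forces in N, time in s.
With the tool pointing down it reaches from about 0.4 to 0.875 m from the base axis. Payload 19.3 kg.
Tool frame: the origin (TCP) lies on the centre line of the jaws, within the pads' length; the fingertips stand 8 mm ahead of it and the grasp point (between the pads) lies 11 mm behind it; z points along the fingers, y is the line along which they close (so a half turn about z gives the same grasp; the last joint's range is limited). The gripper opens to 85 mm and grips with 20 to 120 N. Pads are 22 mm wide; open, the fingers measure 114 mm over their backs; the gripper's body (76 mm by 85 mm) begins 54 mm behind the grasp point. The pads swing forward as they close: fully open they stand 13 mm farther back than shut.
Start: joints at [-1.256, 0.521, -0.036, 1.599, 0.021, 1.021, -0.113], TCP at [0.235, 0.579, 0.239] pointing down, gripper open.
Joint ranges: [-2.91, 2.91], [-0.3, 2.13], [-1.5, 1.42], [0.17, 2.43], [-1.26, 4.41], [0.16, 1.93], [-2.52, 2.52]. Speed limits (rad/s): [1.89, 1.89, 2.39, 2.39, 3.01, 3.01, 3.01].

INTERFACE

Orientations are given as [roll, pitch, yaw] about the fixed x, y, z axes, in that order (R = Rz(yaw) Ry(pitch) Rx(roll)).
In Python, from workcell import status, grab_frame, camera_params, bot, search_frame, silhouettes gives the robot as it stands.
- The arm moves only by the shell command python3 -m creep 'ROWS' [FORCE]. ROWS is JSON, a list of rows, each a list of 5 numbers: the shift along the tool's x, y, z in units of 60 mm (1.0 is 60 mm), then the turn about the tool's z in units of 8 degrees (1.0 is 8 degrees), then the opening, from 0 (shut) to 1 (fully open). In form: [[x, y, z, twist, hand], ...]. A call has 1 to 5 rows; each row is the pose to reach, as a shift and turn from the pose commanded when the call began, along the tool's axes at that moment; what a row does not reach only later rows make up. A row lasts 1/8 s, in which the tool goes at most 62.5 mm and 10.7 degrees, less where a joint would pass 70% of its speed; a pose out of reach is approached as far as the arm can. A call with a gripper value outside its range is refused whole. The fingers move at their own pace and stop on an object; FORCE is the grip in N (left out, the last holds). Time passes only in rows, so rows that repeat a pose let the fingers close. It gives the time, the measured TCP pose, the force, the opening and the grip force at its end, in the units of the state.
- status.observe(): the state, without advancing time (a new reading comes with each control period).
- grab_frame(name): name is "scene" or "top" or "wrist"; returns the picture (384x512x3 uint8, blue, green, red); there is no depth.
- camera_params(name): a dict with "K" (3x3 intrinsics, pixels), "rvec" (rotation vector, rad) and "tvec" (3), from world to camera coordinates, as OpenCV has them; the wrist camera has in their place "tool_from_camera" (4x4, takes a point from camera to tool coordinates, whose origin is the TCP and whose axes are the flange's). Camera axes: x right, y down, z forward; pixel columns grow to the right and rows downward; lengths in m; the calibration is good to about 2 mm. A picture is of the moment at which its call begins: read the wrist's pose just before it. camera_params takes no time and is no camera call.
- bot.job_done(): hands the job in; it is judged then, once.
Trained networks look in the newest picture that a camera, given by its name, has taken for a name from the list of things; names that differ only in an ending like _2 or _b are one class to them, and where a whole thing is asked for, a point or a joint stands for the part that bears it (a point fixed in the world has none). Each returns a list of dicts, best first, with "p" (0 to 1); they miss things now and then, are a little off and sometimes report something else, mostly with a low value. They report only what shows in the picture. A call takes as long as a camera call. They do not tell look-alikes from the thing itself.
- search_frame(camera, name): "extent" ([left, top, right, bottom] as shares, 0 to 1, of the picture: columns of its width, rows of its height, round what is visible of it).
- silhouettes(camera, name): "mask" (384x512 bool, what is visible of it) and "extent" ([left, top, right, bottom] as shares, 0 to 1, of the picture: columns of its width, rows of its height, round what is visible of it).
The state is a dict: "clock": time; "qpos": joint angles; "qd": joint speeds; "joint_efforts": joint torques, N m; "position": TCP position; "tool_rot": TCP orientation; "force": force on the tool from outside, world axes, zero at the start; "moment": the same for the moment, N m; "grip_width": finger opening in m; "finger_force": force on a finger pad.
Only numpy, scipy, OpenCV 4.12 (cv2) and the standard library are available. Lean on these libraries where they do the work, as an engineer would, in place of code of your own. Each camera call takes 0.05 s, during which the arm holds its last target. There are 200 camera calls.

## Working session

There is one attempt and no reset: what is moved stays moved. The work goes in short steps, Python scripts to look and compute and a shell command to move; the robot and the scene stay as the last step left them, time stands still between calls to the robot, and variables do not carry over. Pictures are saved under pics/ and viewed, at most 14 in all, crops included, and the job is handed in when it is done.

```bash
mkdir -p pics; ls; cat > h.py <<'E'
import numpy as np,cv2
from scipy.spatial.transform import Rotation as Ro
from workcell import status, grab_frame, camera_params, bot, search_frame, silhouettes
def cam(name):
    """returns K,R,t world->cam"""
    c=camera_params(name);K=np.array(c["K"])
    if name=="wrist":
        s=status.observe();T=np.eye(4);T[:3,:3]=Ro.from_euler('xyz',s["tool_rot"]).as_matrix();T[:3,3]=s["position"]
        W=T@np.array(c["tool_from_camera"]);W=np.linalg.inv(W);return K,W[:3,:3],W[:3,3]
    return K,cv2.Rodrigues(np.array(c["rvec"]))[0],np.array(c["tvec"]).ravel()
def ray(C,uv,z):
    K,R,t=C;uv=np.atleast_2d(uv).astype(float)
    d=(R.T@np.linalg.inv(K)@np.c_[uv,np.ones(len(uv))].T).T
    o=-R.T@t;return o+d*((z-o[2])/d[:,2])[:,None]
def proj(C,P):
    K,R,t=C;p=(K@(R@np.atleast_2d(P).T+t[:,None])).T;return p[:,:2]/p[:,2:]
E
cat > a.py <<'E'
from h import *
s=status.observe();print({k:np.round(v,3).tolist() for k,v in s.items()})
for n in("top","scene"):
    C=cam(n);im=grab_frame(n);cv2.imwrite(f"pics/{n}0.png",im)
    for k,z in(("disc0",.005),("puck",.005),("tab",.05),("pan",.075),("rail",.0),("tin",.013),("meter",.02),("cutters",.005),("screwdriver",.01)):
        for r in search_frame(n,k):
            e=np.array(r["extent"])*[512,384,512,384];print(n,k,round(r["p"],2),e.round(),ray(C,[(e[0]+e[2])/2,(e[1]+e[3])/2],z)[0].round(3))
E
python3 a.py
```

```text
pics
{'clock': 0.0, 'qpos': [-1.256, 0.522, -0.036, 1.6, 0.021, 1.021, -0.113], 'qd': [-0.002, -0.002, -0.0, 0.0, 0.0, -0.0, -0.002], 'joint_efforts': [0.001, -92.712, 1.98, -36.992, 0.018, 0.008, -0.0], 'position': [0.235, 0.579, 0.239], 'tool_rot': [-3.14, 0.0, 2.757], 'force': [0.459, 0.099, 0.187], 'moment': [0.003, 0.008, 0.036], 'finger_force': 0.0, 'grip_width': 0.085}
top disc0 0.58 [256. 194. 267. 214.] [ 0.459 -0.067  0.005]
top disc0 0.58 [211. 187. 229. 206.] [0.483 0.076 0.005]
top disc0 0.53 [260. 222. 278. 237.] [ 0.371 -0.093  0.005]
top disc0 0.46 [173. 184. 189. 202.] [0.493 0.21  0.005]
top puck 0.64 [295. 189. 314. 205.] [ 0.483 -0.214  0.005]
top tab 0.67 [257. 139. 284. 171.] [ 0.618 -0.095  0.05 ]
top pan 0.71 [257. 142. 287. 178.] [ 0.599 -0.102  0.075]
top pan 0.3 [166. 105. 321. 174.] [ 0.666 -0.006  0.075]
top rail 0.89 [167. 106. 325. 177.] [ 0.677 -0.009  0.   ]
top tin 0.68 [341. 194. 353. 206.] [ 0.473 -0.358  0.013]
top meter 0.9 [375. 170. 415. 197.] [ 0.53  -0.519  0.02 ]
top meter 0.53 [295. 216. 321. 244.] [ 0.37  -0.225  0.02 ]
top meter 0.15 [172
[... 748 characters left out ...]
] [ 0.492 -0.207  0.005]
scene puck 0.45 [185. 196. 394. 284.] [ 0.642 -0.008  0.005]
scene tab 0.87 [234. 208. 283. 261.] [ 0.624 -0.085  0.05 ]
scene pan 0.98 [233. 210. 283. 260.] [ 0.635 -0.09   0.075]
scene rail 0.66 [188. 192. 392. 282.] [ 0.632 -0.002  0.   ]
scene tin 0.77 [131. 210. 155. 228.] [ 0.473 -0.352  0.013]
scene meter 0.97 [ 45. 239. 108. 283.] [ 0.542 -0.525  0.02 ]
scene meter 0.67 [185. 195. 393. 280.] [ 0.641 -0.01   0.02 ]
scene meter 0.35 [189. 203. 211. 224.] [ 0.508 -0.206  0.02 ]
scene meter 0.32 [334. 162. 358. 178.] [0.498 0.21  0.02 ]
scene cutters 0.71 [233. 213. 283. 262.] [ 0.611 -0.081  0.005]
scene screwdriver 0.65 [308. 109. 331. 127.] [0.294 0.217 0.01 ]
```

```bash
python3 - <<'E'
import cv2
a=cv2.imread("pics/top0.png")[90:280,120:430];b=cv2.imread("pics/scene0.png")[90:300,30:430]
cv2.imwrite("pics/t0c.png",cv2.resize(a,(800,490),interpolation=cv2.INTER_CUBIC));cv2.imwrite("pics/s0c.png",cv2.resize(b,(800,420),interpolation=cv2.INTER_CUBIC))
E
```

```text
(no output)
```

View pics/t0c.png

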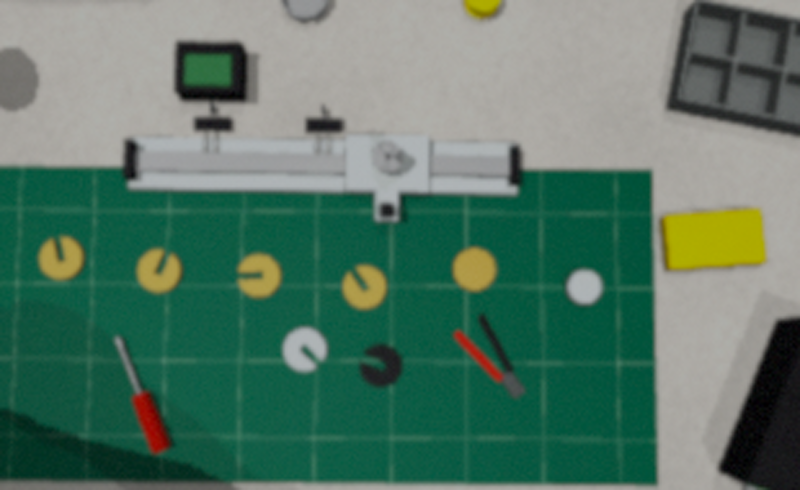

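View pics/s0c.png

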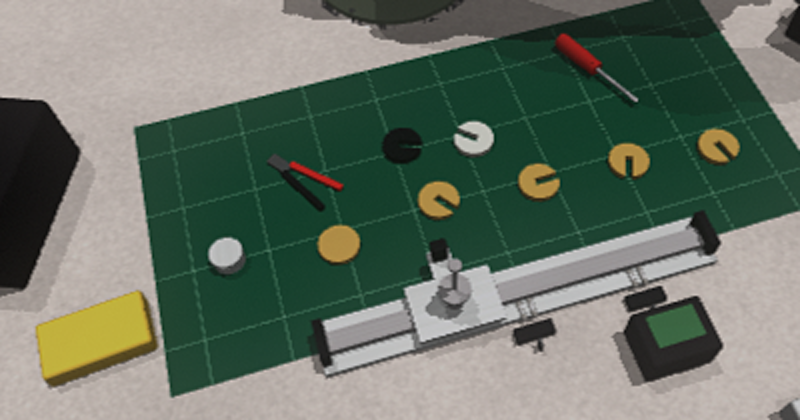

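```bash
cat >> h.py <<'E'
def discs(name,z=.01,im=None,C=None):
    C=C or cam(name)
    if im is None: im=grab_frame(name)
    h=cv2.cvtColor(im,cv2.COLOR_BGR2HSV);m=cv2.inRange(h,(12,70,80),(27,220,255))
    out=[]
    n,L,st,_=cv2.connectedComponentsWithStats(m)
    for i in range(1,n):
        if st[i,4]<80: continue
        cs,_=cv2.findContours((L==i).astype(np.uint8),cv2.RETR_EXTERNAL,cv2.CHAIN_APPROX_NONE)
        w=ray(C,cs[0][:,0],z)[:,:2]*1000
        (c,r)=cv2.minEnclosingCircle(w.astype(np.float32))
        v,u=np.nonzero(L==i);cen=ray(C,np.c_[u,v],z)[:,:2].mean(0)*1000
        d=np.array(c)-cen
        if 20<r<40: out.append((np.round(c,1).tolist(),round(r,1),round(float(np.hypot(*d)),1),round(float(np.degrees(np.arctan2(d[1],d[0]))))))
    return out
E
python3 - <<'E'
from h import *
for n in("top","scene"):
    C=cam(n);im=grab_frame(n)
    for d in discs(n,.01,im,C): print(n,*d)
    r=silhouettes(n,"rail")
    if r:
        m=r[0]["mask"];cs,_=cv2.findContours(m.astype(np.uint8),cv2.RETR_EXTERNAL,cv2.CHAIN_APPROX_NONE)
        w=ray(C,max(cs,key=len)[:,0],.02)[:,:2]*1000;b=cv2.minAreaRect(w.astype(np.float32));print(r[0]["p"],b)
c=camera_params("wrist");print(np.round(c["tool_from_camera"],3),c["K"])
E
```

```text
top [503.6, 338.7] 28.2 1.6 14
top [487.5, 208.5] 27.6 1.6 -19
top [492.6, -208.4] 27.8 0.7 105
top [483.1, 75.0] 28.1 1.6 53
top [467.7, -64.1] 27.8 2.0 32
0.84 ((632.0821533203125, -5.370513916015625), (527.6713256835938, 126.66390991210938), 83.20707702636719)
scene [505.8, 341.0] 28.6 1.8 29
scene [489.6, 210.3] 28.5 1.3 -22
scene [484.0, 77.6] 28.5 1.9 97
scene [469.5, -62.6] 28.4 1.6 51
scene [495.0, -208.3] 28.1 0.1 -136
scene [859.8, -219.2] 27.2 14.0 170
0.94 ((661.2828979492188, -4.787445068359375), (529.8196411132812, 216.91346740722656), 79.13749694824219)
[[ 0.    -0.948 -0.317  0.082]
 [ 1.    -0.     0.002 -0.   ]
 [-0.002 -0.317  0.948 -0.134]
 [ 0.     0.     0.     1.   ]] [[301.46549859   0.         255.44837651]
 [  0.         301.46549859 193.02482071]
 [  0.           0.           1.        ]]
```

```bash
cat >> h.py <<'E'
def to(x,y,z,yaw=None):
    s=status.observe();R=Ro.from_euler('xyz',s["tool_rot"]).as_matrix();p=np.array(s["position"])
    cy=np.degrees(s["tool_rot"][2]);d=R.T@(np.array([x,y,z])-p)/.06
    tw=0 if yaw is None else -((yaw-cy+180)%360-180)/8
    print("pos",p.round(4),"yaw",round(cy,1),"tool shift",d.round(2),"twist",round(tw,2),"rows",round(np.abs(np.linalg.norm(d))*.96,1),round(abs(tw)/1.33,1),"q7",round(s["qpos"][6],2),"clock",round(s["clock"],1))
E
python3 -c "
from h import *
to(.52,-.095,.22,180)"
```

```text
pos [0.2346 0.5793 0.2393] yaw 158.0 tool shift [-8.63 -8.63  0.32] twist -2.76 rows 11.7 2.1 q7 -0.11 clock 1.2
```

```bash
python3 -m creep '[[-3.4,-3.4,0,0,1],[-3.4,-3.4,0,0,1],[-3.4,-3.4,0,0,1],[-3.4,-3.4,0,0,1],[-3.4,-3.4,0,0,1]]'
python3 -m creep '[[-3.4,-3.4,0,0,1],[-3.4,-3.4,0,0,1],[-3.4,-3.4,0,0,1],[-3.4,-3.4,0,0,1],[-3.4,-3.4,0,0,1]]'
python3 -c "
from h import *
to(.52,-.095,.22,180)"
```

```text
clock: 1.82
position: [0.3481, 0.3109, 0.2396]
tool_rot: [3.141, 0.0, 2.755]
force: [0.7, 0.8, 0.2]
grip_width: 0.0852
finger_force: 0.0
clock: 2.45
position: [0.4603, 0.0451, 0.2396]
tool_rot: [3.142, 0.001, 2.754]
force: [0.1, 0.3, 0.6]
grip_width: 0.0855
finger_force: 0.0
pos [0.4603 0.0451 0.2396] yaw 157.8 tool shift [-1.8  -1.79  0.33] twist -2.77 rows 2.5 2.1 q7 1.02 clock 2.5
```

```bash
python3 -m creep '[[-1.8,-1.8,0.33,-2.77,0.35],[-1.8,-1.8,0.33,-2.77,0.35],[-1.8,-1.8,0.33,-2.77,0.35],[-1.8,-1.8,0.33,-2.77,0.35],[-1.8,-1.8,0.33,-2.77,0.35]]'
python3 - <<'E'
from h import *
C=cam("wrist");im=grab_frame("wrist");np.savez("c1.npz",K=C[0],R=C[1],t=C[2]);cv2.imwrite("pics/w1.png",im)
for k,z in(("tab",.066),("pan",.075)):
    for r in search_frame("wrist",k):
        e=np.array(r["extent"])*[512,384,512,384];print(k,r["p"],e.round())
E
```

```text
clock: 3.08
position: [0.519, -0.0922, 0.2194]
tool_rot: [3.141, -0.0, -3.14]
force: [-0.6, 0.4, -1.4]
grip_width: 0.03
finger_force: 0.0
tab 0.63 [206. 195. 304. 330.]
pan 0.93 [207. 201. 307. 328.]
```

View pics/w1.png

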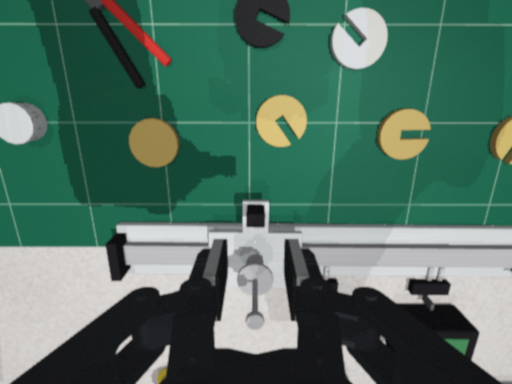

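```bash
python3 - <<'E'
from h import *
c=np.load("c1.npz");C=(c["K"],c["R"],c["t"])
print("tabtop",ray(C,[256,211],.066),"head top",ray(C,[255,321],.138))
im=cv2.imread("pics/w1.png");g=cv2.cvtColor(cv2.GaussianBlur(im,(3,3),0),cv2.COLOR_BGR2HSV)[...,1].astype(int)
# front edge: green (saturated)->grey, per column
P=[]
for u in list(range(130,205,5))+list(range(310,505,5)):
    col=g[212:245,u];k=np.argmin(np.diff(col));P.append((u,212+k+.5))
W=ray(C,P,.012)
f=cv2.fitLine(W[:,:2].astype(np.float32),cv2.DIST_HUBER,0,.01,.01).ravel();print(f,np.degrees(np.arctan2(f[1],f[0])))
# left end of rail black bumper & dark
hsv=cv2.cvtColor(im,cv2.COLOR_BGR2HSV)
for row in(203,207,211,215,219): 
    v=hsv[row,225:290,2];print(row,np.nonzero(v<60)[0][[0,-1]]+225 if (v<60).any() else None)
for d in discs("wrist"): print(d)
E
```

```text
tabtop [[ 0.55308032 -0.09128915  0.066     ]] head top [[ 0.62827397 -0.09225707  0.138     ]]
[ 0.0097311   0.9999527   0.5908723  -0.01137989] 89.44244
203 None
207 [248 263]
211 [247 263]
215 [247 263]
219 [248 263]
([467.7, -63.6], 28.3, 2.2, 32)
([482.2, 75.4], 29.4, 1.9, 60)
([485.9, 192.6], 23.2, 4.2, 101)
([492.5, -207.6], 28.3, 0.9, 15)
```

```bash
python3 - <<'E'
from h import *
c=np.load("c1.npz");C=(c["K"],c["R"],c["t"]);T=cam("top")
print("bump left w", ray(C,[[110,257],[124,257]],.025))
f=lambda u,v:(120+u*310/800,90+v*190/490)
print("top ends",ray(T,[f(126,160),f(520,165)],.025))
print("brackets top",ray(T,[f(323,125),f(213,124)],.03), "w read",ray(C,[428,287],.03))
print("carriage top",ray(T,[f(345,150),f(431,150)],.035))
print("carriage w",ray(C,[[208,245],[301,245]],.035))
print("tab",ray(C,[255.5,219],.066))
im=cv2.imread("pics/w1.png")[190:345,90:490]
cv2.imwrite("pics/w1c.png",cv2.resize(im,(800,310),interpolation=cv2.INTER_CUBIC))
E
```

```text
bump left w [[ 0.63100299 -0.27157535  0.025     ]
 [ 0.6309925  -0.25427247  0.025     ]]
top ends [[ 0.63212775  0.25219142  0.025     ]
 [ 0.62884615 -0.26984873  0.025     ]]
brackets top [[ 0.67988554 -0.00880708  0.03      ]
 [ 0.68030173  0.1369875   0.03      ]] w read [[0.67095492 0.12695533 0.03      ]]
carriage top [[ 0.64545672 -0.03842931  0.035     ]
 [ 0.64619414 -0.15158895  0.035     ]]
carriage w [[ 0.60891456 -0.14784739  0.035     ]
 [ 0.60883738 -0.03776586  0.035     ]]
tab [[ 0.56200665 -0.09178706  0.066     ]]
```

View pics/w1c.png

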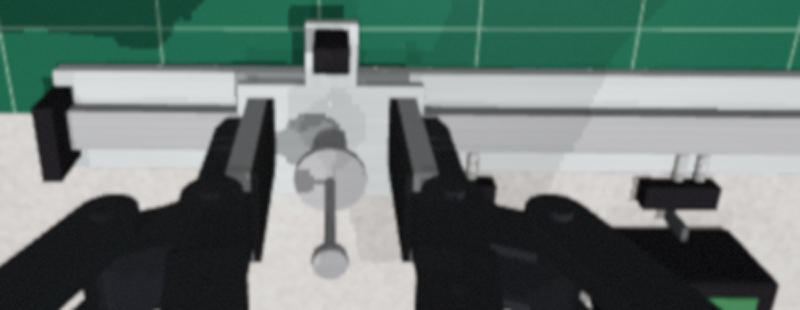

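```bash
python3 -m creep '[[-0.6,0,0,0,0.35],[-0.6,0,2.0,0,0.35],[-0.6,0,2.72,0,0.35],[-0.6,0,2.72,0,0.35],[-0.6,0,2.72,0,0.35]]'
python3 -c "
from h import *
to(.557,-.009,.056,180)"
```

```text
clock: 3.9
position: [0.5537, -0.0918, 0.0545]
tool_rot: [3.141, -0.004, -3.139]
force: [0.3, 0.5, 0.4]
grip_width: 0.0299
finger_force: 0.0
pos [ 0.5537 -0.0918  0.0545] yaw -179.8 tool shift [-0.06  1.38 -0.02] twist 0.02 rows 1.3 0.0 q7 1.74 clock 3.9
```

```bash
python3 -m creep '[[0,0.3,0,0,0.35],[0,0.6,0,0,0.35],[0,0.9,0,0,0.35],[0,1.1,0,0,0.35],[0,1.2,0,0,0.35]]'
for i in 1 2 3 4 5; do python3 -m creep '[[0,0.035,0,0,0.35],[0,0.035,0,0,0.35]]' | grep -E 'pos|force'; done
python3 - <<'E'
from h import *
C=cam("wrist");im=grab_frame("wrist");np.savez("c2.npz",K=C[0],R=C[1],t=C[2]);cv2.imwrite("pics/w2.png",im)
E
```

```text
clock: 4.53
position: [0.5552, -0.0195, 0.0565]
tool_rot: [3.141, 0.0, -3.139]
force: [-0.2, -2.1, -0.0]
grip_width: 0.0298
finger_force: 0.8
position: [0.5549, -0.0188, 0.0562]
force: [-0.5, 0.1, 0.1]
finger_force: 0.0
position: [0.5549, -0.0166, 0.0562]
force: [-0.9, -0.4, -0.6]
finger_force: 0.2
position: [0.5549, -0.0146, 0.0563]
force: [-0.1, -3.0, -0.3]
finger_force: 1.6
position: [0.5549, -0.0138, 0.0563]
force: [0.3, -10.9, -1.8]
finger_force: 5.4
position: [0.555, -0.0104, 0.0562]
force: [-0.8, -2.9, -0.3]
finger_force: 1.4
```

View pics/w2.png

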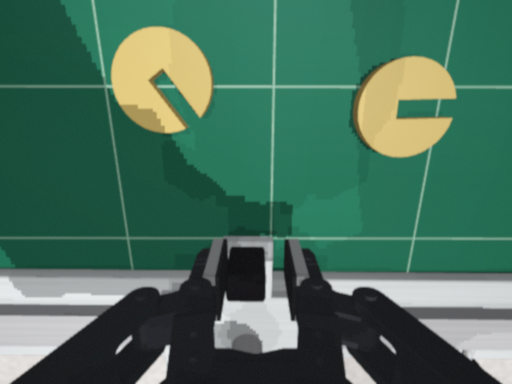

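```bash
for i in 1 2 3 4; do python3 -m creep '[[0,0.02,0,0,0.35],[0,0.02,0,0,0.35]]' | grep -E 'pos|force'; done
python3 - <<'E'
from h import *
im=grab_frame("wrist");cv2.imwrite("pics/w3.png",im)
a=cv2.imread("pics/w2.png")
for I in(a,im):
    v=I[262:290,190:310].max(2).mean(0).astype(int);print(v.tolist())
E
```

```text
position: [0.555, -0.0087, 0.0563]
force: [-0.2, -1.1, -1.5]
finger_force: 0.9
position: [0.555, -0.0074, 0.0563]
force: [-0.6, -0.8, -1.4]
finger_force: 0.7
position: [0.5551, -0.0062, 0.0564]
force: [-1.1, -0.3, -0.7]
finger_force: 0.2
position: [0.5551, -0.005, 0.0564]
force: [0.2, 0.4, 0.2]
finger_force: 0.0
[56, 48, 41, 38, 35, 33, 33, 33, 33, 33, 33, 32, 36, 44, 54, 64, 72, 76, 79, 81, 85, 91, 94, 95, 91, 75, 56, 43, 34, 27, 24, 24, 23, 23, 23, 22, 22, 21, 22, 22, 22, 23, 23, 23, 22, 23, 23, 22, 23, 22, 22, 22, 22, 22, 22, 22, 22, 23, 22, 23, 22, 22, 22, 23, 24, 23, 23, 22, 22, 22, 23, 22, 22, 25, 57, 141, 205, 223, 225, 224, 219, 202, 155, 119, 114, 114, 115, 114, 114, 114, 115, 114, 112, 103, 79, 51, 33, 25, 24, 24, 24, 26, 29, 36, 47, 61, 82, 99, 102, 98, 93, 88, 84, 81, 77, 71, 63, 53, 44, 36]
[57, 48, 42, 38, 35, 34, 34, 33, 33, 33, 32, 32, 35, 44, 54, 64, 72, 77, 79, 82, 85, 92, 96, 97, 94, 77, 58, 44, 34, 27, 25, 24, 23, 23, 24, 24, 22, 21, 22, 22, 22, 22, 22, 23, 22, 23, 23, 23, 22, 22, 22, 22, 22, 22, 23, 23, 22, 22, 23, 23, 23, 23, 23, 23, 22, 23, 23, 23, 22, 22, 22, 22, 22, 23, 43, 115, 186, 215, 220, 219, 217, 205, 163, 125, 115, 115, 115, 115, 115, 115, 115, 114, 113, 103, 78, 50, 33, 25, 24, 24, 25, 25, 29, 36, 47, 62, 84, 100, 104, 102, 95, 88, 84, 82, 79, 74, 65, 55, 44, 36]
```

```bash
for i in 1 2 3 4 5; do python3 -m creep '[[0,0.015,0,0,0.35],[0,0.015,0,0,0.35]]' | grep -E 'pos|force'; done
```

```text
position: [0.555, -0.0043, 0.0563]
force: [-0.3, -0.4, 0.4]
finger_force: 0.0
position: [0.555, -0.0034, 0.0563]
force: [-0.1, -0.6, -0.1]
finger_force: 0.0
position: [0.555, -0.0025, 0.0563]
force: [0.3, -0.5, 0.3]
finger_force: 0.0
position: [0.555, -0.0016, 0.0563]
force: [0.4, 0.2, 0.3]
finger_force: 0.0
position: [0.555, -0.0009, 0.0563]
force: [0.1, -1.9, -0.1]
finger_force: 0.7
```

```bash
python3 -m creep '[[0,-0.08,0,0,0.4],[0,-0.08,-1,0,0.4],[0,-0.08,-2,0,0.8],[1,-0.08,-3,0,1],[1.9,-0.08,-3,0,1]]'
python3 -m creep '[[0,0,0,0,1],[0,0,0,0,1],[0,0,0,0,1]]' >/dev/null
python3 - <<'E'
from h import *
C=cam("wrist");im=grab_frame("wrist");np.savez("c3.npz",K=C[0],R=C[1],t=C[2]);cv2.imwrite("pics/w4.png",im)
for d in discs("wrist",.01,im,C): print(d)
to(.484,.0755,.2,90)
p=proj(C,[[.6265,-.007,.138],[.6265,-.007,.075],[.561,-.006,.066]]);print(p)
u,v=p[1].astype(int);print(u,v)
x0=max(0,u-100);y0=max(0,v-90);cv2.imwrite("pics/w4c.png",cv2.resize(im[y0:y0+150,x0:x0+200],(800,600)));print(x0,y0)
E
```

```text
clock: 8.75
position: [0.4499, -0.006, 0.2363]
tool_rot: [3.141, 0.004, -3.14]
force: [0.3, -0.6, 0.4]
grip_width: 0.0847
finger_force: 0.0
([467.1, -62.8], 28.8, 1.9, 29)
([481.8, 75.7], 29.2, 1.2, 59)
([487.1, 207.4], 30.4, 1.6, -23)
([491.7, -206.5], 29.5, 0.9, 6)
([505.3, 319.2], 23.4, 4.8, 92)
pos [ 0.4504 -0.0059  0.2338] yaw -179.9 tool shift [-0.56  1.36  0.56] twist 11.26 rows 1.5 8.5 q7 1.52 clock 9.2
[[253.79906444 365.03384495]
 [254.00823242 319.73184638]
 [254.93730101 267.87787072]]
254 319
154 229
```

View pics/w4c.png

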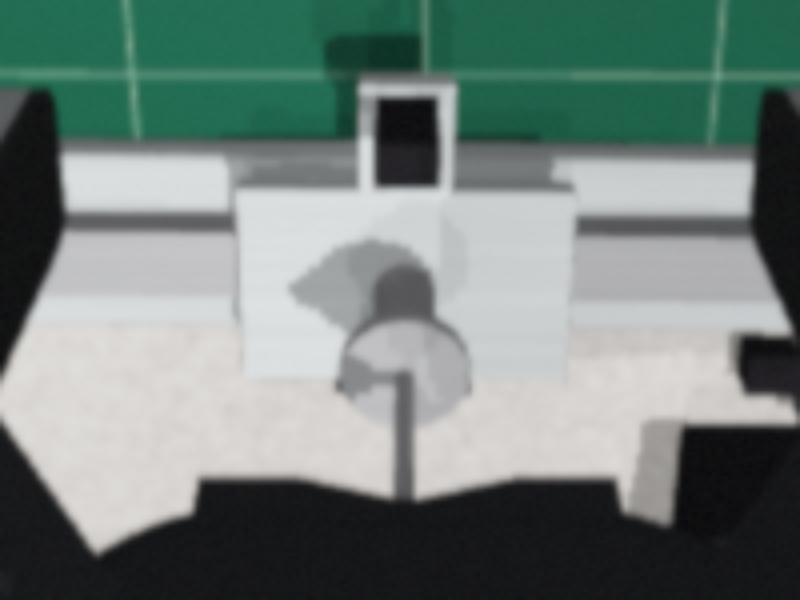

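```bash
cat >> h.py <<'E'
def slot(im,C,c,z=.01,save=None):
    """rectify 80mm patch (0.25mm/px) about c (m); x up->rows down; returns centre, slot angle deg"""
    n=320;g=(np.arange(n)-n/2+.5)*.00025
    X,Y=np.meshgrid(c[0]+g,c[1]+g,indexing='ij')
    p=proj(C,np.c_[X.ravel(),Y.ravel(),np.full(n*n,z)]).astype(np.float32)
    r=cv2.remap(im,p[:,0].reshape(n,n),p[:,1].reshape(n,n),cv2.INTER_LINEAR)
    h=cv2.cvtColor(r,cv2.COLOR_BGR2HSV);m=cv2.inRange(h,(12,60,90),(28,230,255))
    m=cv2.morphologyEx(m,cv2.MORPH_OPEN,np.ones((5,5)))
    cs,_=cv2.findContours(m,cv2.RETR_EXTERNAL,cv2.CHAIN_APPROX_NONE);k=max(cs,key=cv2.contourArea)
    cc,rad=cv2.minEnclosingCircle(k);col,row=cc
    I,J=np.indices((n,n));inn=(np.hypot(I-row,J-col)<.9*rad)&(m==0)
    q=np.c_[I[inn]-row,J[inn]-col];mu=q.mean(0);w,V=np.linalg.eigh(np.cov(q.T));a=V[:,1]*np.sign(V[:,1]@mu)
    if save: cv2.imwrite(save,r)
    ctr=[c[0]+(row-n/2+.5)*.00025,c[1]+(col-n/2+.5)*.00025]
    return np.round(ctr,4),round(rad*.25,1),"pca",round(float(np.degrees(np.arctan2(a[1],a[0]))),1),"mean",round(float(np.degrees(np.arctan2(mu[1],mu[0]))),1)
E
python3 - <<'E'
from h import *
c=np.load("c3.npz");C=(c["K"],c["R"],c["t"]);im=cv2.imread("pics/w4.png")
print(ray(C,[255,321.7],.075))
for q in([.467,-.063],[.482,.0757],[.487,.207]): print(slot(im,C,q))
T=cam("top");t=cv2.imread("pics/top0.png")
for q in([.467,-.063],[.482,.0757],[.487,.207],[.5036,.339]): print(slot(t,T,q))
E
```

```text
[[ 0.62939074 -0.00581086  0.075     ]]
(array([ 0.4672, -0.0629]), 28.9, 'pca', 35.3, 'mean', 37.6)
(array([0.4818, 0.0759]), 29.3, 'pca', 91.1, 'mean', 93.6)
(array([0.487 , 0.2079]), 30.3, 'pca', -23.6, 'mean', -25.6)
(array([ 0.4681, -0.0643]), 28.3, 'pca', 36.3, 'mean', 37.4)
(array([0.4822, 0.0759]), 28.3, 'pca', 93.7, 'mean', 92.3)
(array([0.488 , 0.2084]), 28.5, 'pca', -22.1, 'mean', -25.6)
(array([0.5036, 0.339 ]), 28.8, 'pca', 14.3, 'mean', 12.5)
```

```bash
python3 -m creep '[[-0.535,1.357,0,1.3,1],[-0.535,1.357,1,2.6,1],[-0.535,1.357,2.2,3.9,1],[-0.535,1.357,2.2,5.2,1],[-0.535,1.357,2.2,6.5,1]]' >/dev/null
python3 -m creep '[[0,0,0,1.3,1],[0,0,0,2.6,1],[0,0,0,3.9,1],[0,0,0,4.5,1],[0,0,0,4.5,1]]'
python3 - <<'E'
from h import *
C=cam("wrist");im=grab_frame("wrist");print(slot(im,C,[.482,.0757]));cv2.imwrite("pics/w5.png",im)
to(.4822,.0757,.009,92)
E
```

```text
clock: 10.42
position: [0.482, 0.0756, 0.1017]
tool_rot: [-3.141, 0.001, 1.609]
force: [0.1, 0.2, 0.6]
grip_width: 0.0855
finger_force: 0.0
(array([0.4823, 0.0775]), 28.9, 'pca', 91.5, 'mean', 91.6)
pos [0.482  0.0756 0.1018] yaw 92.2 tool shift [0.   0.01 1.55] twist 0.03 rows 1.5 0.0 q7 0.22 clock 10.5
```

```bash
python3 -m creep '[[0.015,0,1,0,1],[0.015,0,1.55,0,1],[0.015,0,1.55,0,1],[0.015,0,1.55,0,0.5],[0.015,0,1.55,0,0.5]]' 40
python3 -m creep '[[0,0,0,0,0.4],[0,0,0,0,0.4],[0,0,0,0,0.4],[0,0,-0.5,0,0.4],[0,0,-1,0,0.4]]' 40
python3 - <<'E'
from h import *
C=cam("wrist");im=grab_frame("wrist");cv2.imwrite("pics/w6.png",im)
to(.629,-.006,.15,90)
E
```

```text
clock: 11.1
position: [0.4825, 0.0768, 0.0107]
tool_rot: [3.14, -0.001, 1.608]
force: [-4.8, -2.5, 27.5]
grip_width: 0.0536
finger_force: 36.6
clock: 11.72
position: [0.4819, 0.0767, 0.071]
tool_rot: [3.141, -0.0, 1.608]
force: [0.6, 0.4, -2.0]
grip_width: 0.0531
finger_force: 42.2
pos [0.4832 0.0769 0.0741] yaw 92.1 tool shift [-1.47  2.38 -1.26] twist 0.26 rows 2.9 0.2 q7 0.26 clock 11.8
```

View pics/w6.png

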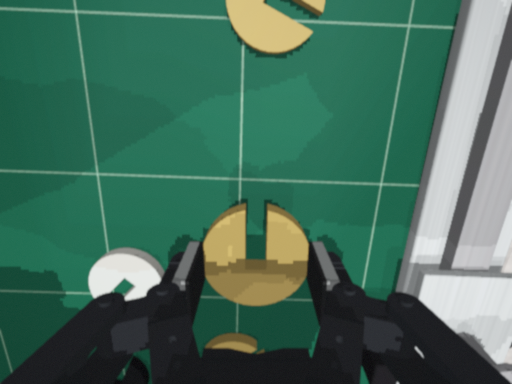

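```bash
python3 -m creep '[[0,0,-1,0,0.4],[-1,0.9,-1.43,0.26,0.4],[-2,1.8,-1.43,0.26,0.4],[-2.61,2.33,-1.43,0.26,0.4],[-2.61,2.33,-1.43,0.26,0.4]]' >/dev/null
python3 -m creep '[[0,0,0,0,0.4],[0,0,0.6,0,0.4],[0,0,1.15,0,0.4],[0,0,1.15,0,0.4],[0,0,1.15,0,0.4]]'
python3 - <<'E'
from h import *
C=cam("wrist");im=grab_frame("wrist");cv2.imwrite("pics/w7.png",im)
to(.629,-.006,.091,90);p=[[.629,-.006,.138],[.629,-.006,.075]];print(proj(C,p))
E
```

```text
clock: 13.02
position: [0.6277, -0.0745, 0.0877]
tool_rot: [3.14, 0.0, 1.572]
force: [0.6, -0.5, -1.6]
grip_width: 0.0527
finger_force: 43.6
pos [ 0.6279 -0.0746  0.0879] yaw 90.1 tool shift [ 1.14  0.02 -0.05] twist 0.01 rows 1.1 0.0 q7 0.44 clock 13.1
[[261.53013269 141.68520384]
 [258.71778678 121.27963784]]
```

View pics/w7.png

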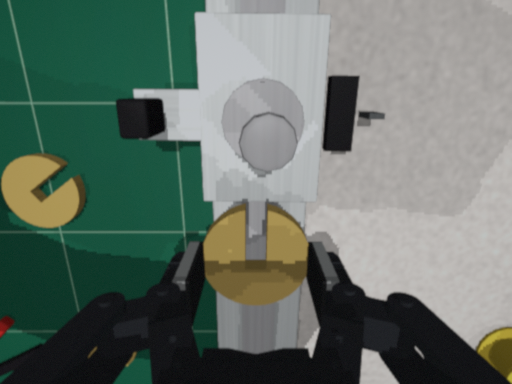

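```bash
python3 - <<'E'
from h import *
C=cam("wrist");im=cv2.imread("pics/w7.png")
z=.0879-.0107+.010
print("head",ray(C,[268,140],.138),"pan",ray(C,[263,118],.075))
print("slot mouth/inner", ray(C,[[256.5,205],[256,230],[256,268]],z))
print("disc",slot(im,C,[.628,-.0745],z))
E
```

```text
head [[ 0.63099677 -0.00565062  0.138     ]] pan [[ 0.63126696 -0.00458186  0.075     ]]
slot mouth/inner [[ 0.6281943  -0.04415095  0.0872    ]
 [ 0.62797859 -0.05729368  0.0872    ]
 [ 0.62801703 -0.07878583  0.0872    ]]
disc (array([ 0.6275, -0.0723]), 29.6, 'pca', 86.2, 'mean', 90.4)
```

```bash
python3 -m creep '[[0,0.05,-0.04,0,0.4],[0.3,0.05,-0.04,0,0.4],[0.6,0.05,-0.04,0,0.4],[0.8,0.05,-0.04,0,0.4],[0.8,0.05,-0.04,0,0.4]]'
python3 -m creep '[[0.12,0,0,0,0.4],[0.24,0,0,0,0.4],[0.35,0,0,0,0.4],[0.35,0,0,0,0.4]]'
python3 - <<'E'
from h import *
C=cam("wrist");im=grab_frame("wrist");cv2.imwrite("pics/w8.png",im)
to(.631,-.005,.0857,90)
E
```

```text
clock: 13.7
position: [0.6302, -0.0252, 0.0884]
tool_rot: [-3.141, -0.0, 1.573]
force: [0.6, -0.9, -1.7]
grip_width: 0.0528
finger_force: 43.6
clock: 14.2
position: [0.6302, -0.0051, 0.0884]
tool_rot: [-3.141, -0.0, 1.572]
force: [-0.1, -1.6, -1.9]
grip_width: 0.0527
finger_force: 43.6
pos [ 0.6302 -0.0056  0.0885] yaw 90.0 tool shift [0.01 0.01 0.05] twist 0.01 rows 0.0 0.0 q7 0.33 clock 14.2
```

View pics/w8.png

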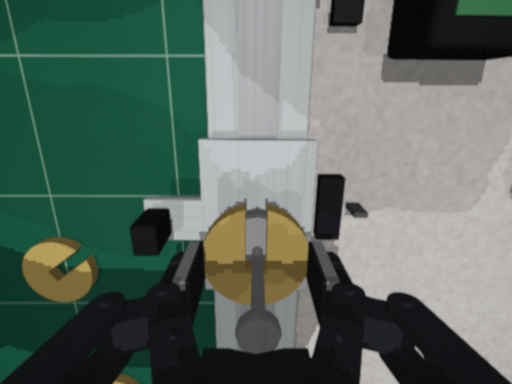

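```bash
python3 - <<'E'
from h import *
C=cam("wrist");im=cv2.imread("pics/w8.png")
z=.0885-.0107+.010
print(proj(C,[.6302,-.0056,z]),ray(C,[257.5,252],z),slot(im,C,[.630,-.0055],z))
cv2.imwrite("pics/w8c.png",cv2.resize(im[195:315,190:330],(700,600),interpolation=cv2.INTER_CUBIC))
E
```

```text
[[255.79069835 260.78684932]] [[ 6.31055512e-01 -5.44446234e-04  8.78000000e-02]] (array([ 0.6254, -0.0035]), 28.9, 'pca', 87.2, 'mean', 118.5)
```

View pics/w8c.png

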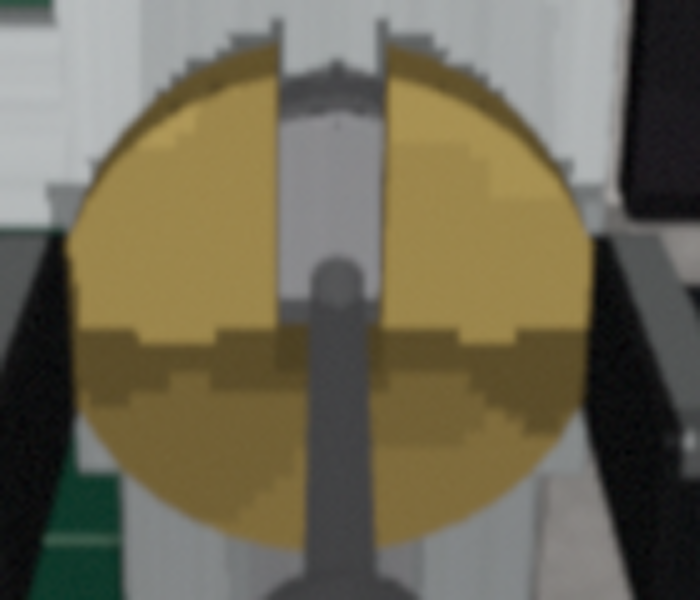

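```bash
for i in 1 2 3 4; do python3 -m creep '[[0.016,0,0,0,0.4],[0.016,0,0,0,0.4]]' | grep -E 'pos|force'|sed 2,2!b; done
```

```text
position: [0.6302, -0.005, 0.0885]
force: [-0.8, -0.1, -1.4]
finger_force: 43.6
position: [0.6302, -0.0039, 0.0885]
force: [0.2, -0.2, -1.6]
finger_force: 43.6
position: [0.6302, -0.0034, 0.0885]
force: [0.7, -3.7, -2.3]
finger_force: 43.5
position: [0.6302, -0.0029, 0.0885]
force: [-0.1, -6.3, -2.6]
finger_force: 43.4
```

```bash
python3 -m creep '[[-0.07,0,0,0,0.4],[-0.07,0,0.03,0,0.4],[-0.07,0,0.045,0,0.4],[-0.07,0,0.055,0,0.4],[-0.07,0,0.055,0,0.4]]'
python3 -m creep '[[0,0,0,0,0.5],[0,0,0,0,0.75],[0,0,0,0,0.9],[0,0,0,0,0.9],[0,0,0,0,0.9]]'
python3 -m creep '[[0,0,-0.5,0,0.9],[0,0,-1.2,0,0.9],[0,0,-2,0,1],[-0.8,0,-2,0,1],[-0.8,0,-2,0,1]]'
python3 - <<'E'
from h import *
C=cam("wrist");im=grab_frame("wrist");cv2.imwrite("pics/w9.png",im)
to(.4875,.208,.1,156)
print(slot(im,C,[.631,-.006],.085),proj(C,[.631,-.006,.085]))
t=cam("top");print(discs("top"))
E
```

```text
clock: 15.88
position: [0.6303, -0.006, 0.0861]
tool_rot: [3.141, -0.001, 1.571]
force: [-6.4, 0.5, 16.1]
grip_width: 0.0528
finger_force: 45.9
clock: 16.5
position: [0.6302, -0.0061, 0.0851]
tool_rot: [-3.142, 0.0, 1.571]
force: [-0.1, -0.3, 0.2]
grip_width: 0.0769
finger_force: 0.0
clock: 17.12
position: [0.6299, -0.058, 0.206]
tool_rot: [3.14, 0.002, 1.567]
force: [-0.3, 0.0, 0.5]
grip_width: 0.0853
finger_force: 0.0
pos [ 0.63   -0.0558  0.2054] yaw 89.9 tool shift [ 4.39 -2.38  1.75] twist -8.27 rows 5.1 6.2 q7 0.34 clock 17.2
(array([ 0.6302, -0.0061]), 27.9, 'pca', 92.0, 'mean', 59.6) [[256.44975598 129.61719338]]
[([503.6, 338.7], 28.2, 1.6, 12), ([492.7, -209.3], 28.0, 0.6, -93), ([467.7, -64.4], 28.2, 1.5, 39)]
```

View pics/w9.png

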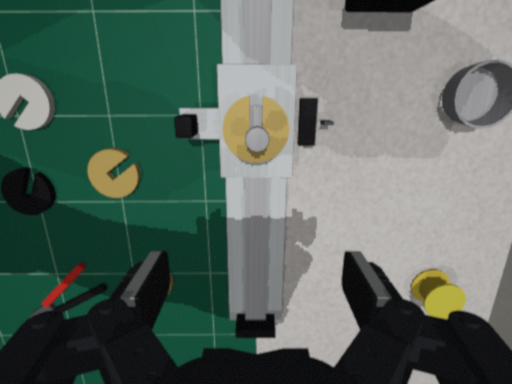

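```bash
python3 -m creep '[[1,-0.5,0,-1.3,1],[2,-1,0,-2.6,1],[3,-1.6,0,-3.9,1],[3.9,-2.1,0.5,-5.2,1],[4.39,-2.38,0.9,-6.5,1]]' >/dev/null
python3 -m creep '[[0,0,0,-1.2,1],[0,0,0,-1.77,1],[0,0,0,-1.77,1],[0,0,0,-1.77,1]]'
python3 - <<'E'
from h import *
to(.4875,.208,.014,156)
C=cam("wrist");im=grab_frame("wrist");cv2.imwrite("pics/w10.png",im)
for d in discs("wrist",.01,im,C): print(d,slot(im,C,np.array(d[0])/1000))
E
```

```text
clock: 18.35
position: [0.4871, 0.2094, 0.1511]
tool_rot: [-3.141, -0.0, 2.724]
force: [0.4, -0.5, 0.2]
grip_width: 0.0855
finger_force: 0.0
pos [0.4871 0.2094 0.1511] yaw 156.1 tool shift [-0.02 -0.02  2.28] twist 0.01 rows 2.2 0.0 q7 0.82 clock 18.4
([503.2, 339.0], 29.4, 2.3, -6) (array([0.5032, 0.3395]), 29.2, 'pca', 14.8, 'mean', 12.7)
([487.4, 209.9], 28.6, 2.6, -20) (array([0.4872, 0.2097]), 28.6, 'pca', -23.0, 'mean', -23.9)
([469.2, -57.4], 31.5, 3.7, -90) (array([ 0.4692, -0.0573]), 31.7, 'pca', -144.5, 'mean', -114.3)
```

```bash
python3 -m creep '[[0,0,1,0,1],[0,0,2,0,1],[0,0,2.3,0,1],[0,0,2.3,0,1],[0,0,2.3,0,0.5]]' 40 >/dev/null
python3 -m creep '[[0,0,0,0,0.4],[0,0,0,0,0.4],[0,0,0,0,0.4]]' 40
python3 -m creep '[[0,0,-0.7,0,0.4],[0,0,-1.7,0,0.4],[0,0,-2.4,0,0.4],[0,0,-2.4,0,0.4]]' 40
python3 - <<'E'
from h import *
C=cam("wrist");im=grab_frame("wrist");cv2.imwrite("pics/w11.png",im)
to(.630,.07,.16,90)
E
```

```text
clock: 19.4
position: [0.4889, 0.2094, 0.0169]
tool_rot: [3.138, 0.002, 2.725]
force: [-11.7, -6.0, 66.8]
grip_width: 0.0347
finger_force: 32.9
clock: 19.9
position: [0.4887, 0.21, 0.1611]
tool_rot: [3.136, 0.003, 2.726]
force: [-0.5, 0.9, 0.2]
grip_width: 0.0344
finger_force: 0.0
pos [0.4878 0.2097 0.1592] yaw 156.2 tool shift [-3.11 -1.18 -0.01] twist 8.28 rows 3.2 6.2 q7 0.82 clock 19.9
```

```bash
python3 -m creep '[[0,0,0,0,1],[0,0,0,0,1],[0,0,0,0,1],[0,0,0,0,1],[0,0,0,0,1]]' | grep width
python3 - <<'E'
from h import *
to(.4875,.208,.0065,156)
C=cam("wrist");im=grab_frame("wrist");cv2.imwrite("pics/w12.png",im)
for d in discs("wrist",.01,im,C): print(d,slot(im,C,np.array(d[0])/1000))
E
```

```text
grip_width: 0.0854
pos [0.4872 0.2091 0.157 ] yaw 156.2 tool shift [-0.01 -0.01  2.51] twist 0.02 rows 2.4 0.0 q7 0.82 clock 20.6
([503.1, 339.2], 29.3, 2.1, 0) (array([0.5032, 0.3395]), 29.2, 'pca', 14.5, 'mean', 12.8)
([487.5, 210.0], 28.6, 2.8, -23) (array([0.4874, 0.21  ]), 28.7, 'pca', -23.1, 'mean', -23.3)
([468.1, -58.3], 31.6, 2.7, -93) (array([ 0.4678, -0.0584]), 32.0, 'pca', -141.4, 'mean', -119.0)
```

View pics/w12.png

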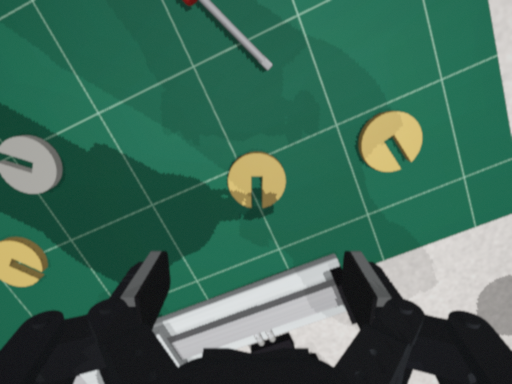

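```bash
python3 -m creep '[[0,0,1,0,1],[0,0,2,0,1],[0,0,2.5,0,1],[0,0,2.5,0,1],[0,0,2.5,0,0.65]]' 40
python3 -m creep '[[0,0,0,0,0.5],[0,0,0,0,0.5],[0,0,0,0,0.5]]' 40
python3 -m creep '[[0,0,-0.5,0,0.5],[0,0,-1.5,0,0.5],[0,0,-2.4,0,0.5],[0,0,-2.4,0,0.5]]' 40
python3 - <<'E'
from h import *
to(.630,.07,.16,90)
E
```

```text
clock: 21.25
position: [0.488, 0.2093, 0.0084]
tool_rot: [3.141, 0.001, 2.726]
force: [-0.1, 0.8, 0.4]
grip_width: 0.0696
finger_force: 0.0
clock: 21.62
position: [0.4881, 0.2097, 0.0091]
tool_rot: [3.139, 0.001, 2.726]
force: [-1.6, -1.2, 14.4]
grip_width: 0.0537
finger_force: 39.2
clock: 22.12
position: [0.4891, 0.2102, 0.156]
tool_rot: [3.135, 0.004, 2.726]
force: [-0.2, 0.9, -2.2]
grip_width: 0.0532
finger_force: 42.9
pos [0.4891 0.2102 0.156 ] yaw 156.2 tool shift [-3.09 -1.19 -0.06] twist 8.27 rows 3.2 6.2 q7 0.84 clock 22.1
```

```bash
python3 -m creep '[[-0.7,-0.25,-0.07,1.3,0.5],[-1.4,-0.5,-0.07,2.6,0.5],[-2,-0.8,-0.07,3.9,0.5],[-2.6,-1,-0.07,5.2,0.5],[-3.09,-1.19,-0.07,6.5,0.5]]' >/dev/null
python3 -m creep '[[0,0,0,1.2,0.5],[0,0,0,1.77,0.5],[0,0,0,1.77,0.5],[0,0,0.5,1.77,0.5],[0,0,1.0,1.77,0.5]]' >/dev/null
python3 - <<'E'
from h import *
C=cam("wrist");im=grab_frame("wrist");cv2.imwrite("pics/w13.png",im)
to(.630,-.006,.098,90);s=status.observe();p=s["position"];z=p[2]-.0091+.01
print(slot(im,C,p[:2],z,"pics/r13.png"))
cv2.imwrite("pics/w13c.png",im[130:384,100:420])
E
```

```text
pos [0.6262 0.0693 0.0911] yaw 90.2 tool shift [-1.26  0.06 -0.11] twist 0.02 rows 1.2 0.0 q7 0.24 clock 23.4
(array([0.6286, 0.0693]), 30.6, 'pca', -95.7, 'mean', -90.8)
```

View pics/w13c.png

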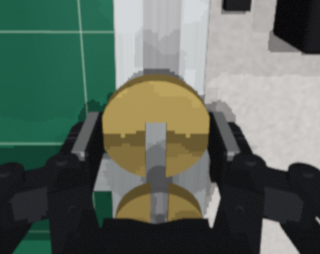

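```bash
python3 -m creep '[[0,0.065,-0.115,0,0.5],[0,0.065,-0.115,0,0.5],[-0.35,0.065,-0.115,0,0.5],[-0.7,0.065,-0.115,0,0.5],[-0.7,0.065,-0.115,0,0.5]]'
python3 -m creep '[[-0.15,0,0,0,0.5],[-0.3,0,0,0,0.5],[-0.5,0,0,0,0.5],[-0.5,0,0,0,0.5]]'
for i in 1 2 3 4; do python3 -m creep '[[-0.018,0,0,0,0.5],[-0.018,0,0,0,0.5]]' | grep -E 'pos|force'; done
```

```text
clock: 24.05
position: [0.6321, 0.0237, 0.103]
tool_rot: [3.141, 0.001, 1.568]
force: [-0.2, -0.3, -1.3]
grip_width: 0.0533
finger_force: 42.9
clock: 24.55
position: [0.632, -0.0045, 0.1024]
tool_rot: [3.142, 0.001, 1.57]
force: [-1.1, 0.3, -2.2]
grip_width: 0.0533
finger_force: 42.9
position: [0.6321, -0.0037, 0.1022]
force: [0.6, -0.0, -1.0]
finger_force: 42.9
position: [0.632, -0.0051, 0.1023]
force: [-0.4, 0.5, -1.2]
finger_force: 42.9
position: [0.632, -0.0064, 0.1023]
force: [0.0, 0.3, -1.2]
finger_force: 42.9
position: [0.632, -0.0074, 0.1023]
force: [-1.3, 0.5, -0.8]
finger_force: 42.9
```

```bash
python3 -m creep '[[0,-0.025,0,0,0.5],[0,-0.025,0,0,0.5]]' | grep -E 'pos|force'; for i in 1 2 3; do python3 -m creep '[[-0.015,0,0,0,0.5],[-0.015,0,0,0,0.5]]' | grep -E 'pos|force'; done
```

```text
position: [0.6304, -0.0073, 0.1023]
force: [0.8, 0.7, -1.4]
finger_force: 42.9
position: [0.6305, -0.0083, 0.1023]
force: [-0.3, -0.5, -2.3]
finger_force: 42.9
position: [0.6305, -0.0091, 0.1023]
force: [-0.3, 0.6, -0.9]
finger_force: 42.9
position: [0.6305, -0.0096, 0.1023]
force: [-0.5, 2.9, -0.9]
finger_force: 42.9
```

```bash
python3 -m creep '[[0.05,0,0,0,0.5],[0.05,0,0.05,0,0.5],[0.05,0,0.1,0,0.5],[0.05,0,0.13,0,0.5],[0.05,0,0.13,0,0.5]]'
python3 -m creep '[[0,0,0.01,0,0.5],[0,0,0.01,0,0.55],[0,0,0.01,0,0.75],[0,0,0.01,0,0.95],[0,0,0.01,0,0.95]]'
python3 -m creep '[[0,0,-0.5,0,0.95],[0,0,-1.2,0,0.95],[0,0,-2,0,1],[-0.8,0,-2,0,1],[-0.8,0,-2,0,1]]' >/dev/null
python3 - <<'E'
from h import *
C=cam("wrist");im=grab_frame("wrist");cv2.imwrite("pics/w14.png",im)
to(.468,-.064,.15,36)
print(slot(im,C,[.631,-.006],.095))
for d in discs("wrist",.01,im,C): print(d,slot(im,C,np.array(d[0])/1000))
cv2.imwrite("pics/w14c.png",cv2.resize(im[70:190,180:340],(800,600),interpolation=cv2.INTER_CUBIC))
print(discs("top"))
E
```

```text
clock: 27.18
position: [0.6305, -0.0072, 0.0944]
tool_rot: [-3.141, 0.0, 1.571]
force: [-1.0, -1.0, -1.5]
grip_width: 0.0533
finger_force: 42.9
clock: 27.8
position: [0.6305, -0.007, 0.0938]
tool_rot: [-3.142, 0.0, 1.571]
force: [0.2, -0.3, -0.1]
grip_width: 0.0813
finger_force: 0.0
pos [ 0.6303 -0.0566  0.2141] yaw 89.9 tool shift [-0.13 -2.71  1.07] twist 6.74 rows 2.8 5.1 q7 0.36 clock 28.5
(array([ 0.6301, -0.0069]), 28.2, 'pca', -85.9, 'mean', -80.2)
([630.6, -16.8], 37.4, 2.6, -83) (array([ 0.6302, -0.0168]), 37.7, 'pca', -86.8, 'mean', -80.8)
([469.3, -62.2], 29.1, 1.9, 31) (array([ 0.469 , -0.0625]), 29.0, 'pca', 35.5, 'mean', 32.6)
([865.2, -216.6], 35.8, 14.6, -28) (array([ 0.8673, -0.2262]), 43.4, 'pca', 35.8, 'mean', 112.9)
[([525.6, 319.4], 28.3, 1.7, 33), ([492.6, -208.0], 27.7, 0.8, 95), ([467.7, -64.4], 28.2, 1.7, 39)]
```

View pics/w14c.png

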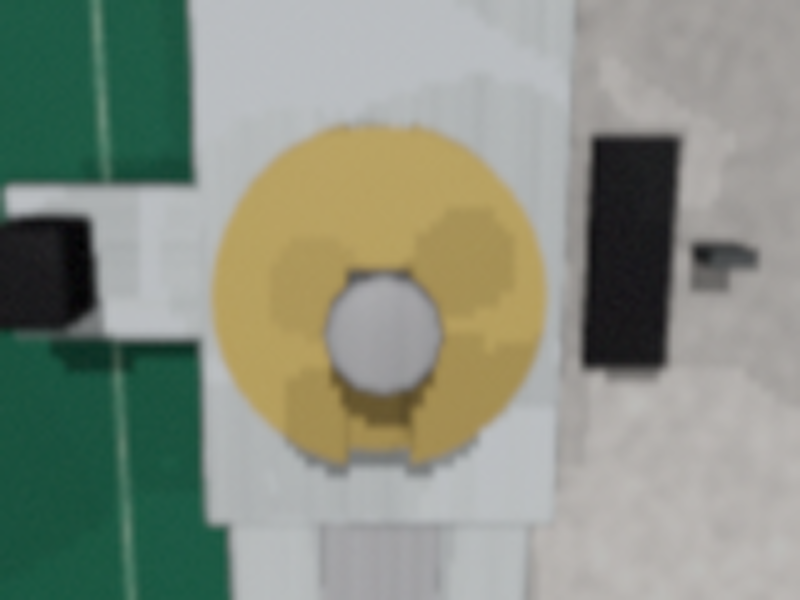

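```bash
python3 -m creep '[[-0.13,-0.8,0,1.3,1],[-0.13,-1.6,0,2.6,1],[-0.13,-2.3,0.5,3.9,1],[-0.13,-2.71,1.07,5.2,1],[-0.13,-2.71,1.07,6.5,1]]' >/dev/null
python3 -m creep '[[0,0,0,0.24,1],[0,0,0,0.24,1],[0,0,0,0.24,1]]' >/dev/null
python3 - <<'E'
from h import *
C=cam("wrist");im=grab_frame("wrist");cv2.imwrite("pics/w15.png",im)
print(slot(im,C,[.468,-.063]));to(.468,-.0637,.0065,35.7)
E
```

```text
(array([ 0.4682, -0.0632]), 28.8, 'pca', 36.0, 'mean', 34.0)
pos [ 0.4682 -0.0628  0.1499] yaw 36.2 tool shift [-0.01  0.01  2.39] twist 0.07 rows 2.3 0.0 q7 -0.28 clock 29.6
```

Aligned; descend, grip, lift, and carry.

```bash
python3 -m creep '[[0,0,1,0.07,1],[0,0,2,0.07,1],[0,0,2.39,0.07,1],[0,0,2.39,0.07,1],[0,0,2.39,0.07,0.65]]' 40 >/dev/null
python3 -m creep '[[0,0,0,0,0.5],[0,0,0,0,0.5],[0,0,0,0,0.5]]' 40
python3 -m creep '[[0,0,-0.5,0,0.5],[0,0,-1.5,0,0.5],[0,0,-2.6,0,0.5],[0,0,-2.6,0,0.5],[0,0,-2.6,0,0.5]]' 40
python3 - <<'E'
from h import *
to(.6303,-.08,.165,90)
E
```

```text
clock: 30.58
position: [0.4688, -0.0628, 0.0078]
tool_rot: [3.14, -0.002, 0.621]
force: [-2.2, -0.4, 16.6]
grip_width: 0.0543
finger_force: 38.7
clock: 31.2
position: [0.468, -0.0621, 0.1626]
tool_rot: [-3.141, -0.001, 0.622]
force: [-0.3, 0.1, -2.0]
grip_width: 0.0536
finger_force: 43.8
pos [ 0.468  -0.0621  0.1626] yaw 35.6 tool shift [ 2.03  1.82 -0.04] twist -6.8 rows 2.6 5.1 q7 -0.3 clock 31.2
```

```bash
python3 -m creep '[[0.5,0.4,-0.04,-1.3,0.5],[1,0.8,-0.04,-2.6,0.5],[1.5,1.3,-0.04,-3.9,0.5],[2.03,1.82,-0.04,-5.2,0.5],[2.03,1.82,-0.04,-6.5,0.5]]' >/dev/null
python3 -m creep '[[0,0,0,-0.3,0.5],[0,0,0.5,-0.3,0.5],[0,0,0.97,-0.3,0.5],[0,0,0.97,-0.3,0.5],[0,0,0.97,-0.3,0.5]]' >/dev/null
python3 - <<'E'
from h import *
C=cam("wrist");im=grab_frame("wrist");cv2.imwrite("pics/w16.png",im)
s=status.observe();p=s["position"];z=p[2]-.0078+.01
print(slot(im,C,p[:2],z));to(.6303,-.0075,.1065,90)
E
```

```text
(array([ 0.6307, -0.0798]), 29.6, 'pca', 92.5, 'mean', 90.5)
pos [ 0.6309 -0.081   0.1076] yaw 89.9 tool shift [ 1.23 -0.01  0.02] twist -0.01 rows 1.2 0.0 q7 0.45 clock 32.5
```

```bash
python3 -m creep '[[0.4,-0.01,0,0,0.5],[0.8,-0.01,0,0,0.5],[1.0,-0.01,0,0,0.5],[1.1,-0.01,0,0,0.5],[1.2,-0.01,0,0,0.5]]'
python3 -m creep '[[0,0,0,0,0.5],[0,0,0,0,0.5]]' | grep -E 'pos|force'
for i in 1 2 3 4; do python3 -m creep '[[0.015,0,0,0,0.5],[0.015,0,0,0,0.5]]' | grep -E 'pos|force:'; done
```

```text
clock: 33.12
position: [0.6301, -0.0094, 0.1068]
tool_rot: [3.141, 0.0, 1.569]
force: [-0.2, -0.3, -1.3]
grip_width: 0.0534
finger_force: 43.8
position: [0.63, -0.0095, 0.1065]
force: [0.5, -0.3, -1.7]
finger_force: 43.8
position: [0.63, -0.0082, 0.1065]
force: [0.9, 0.0, -1.5]
finger_force: 43.8
position: [0.63, -0.007, 0.1065]
force: [-0.3, 0.3, -1.9]
finger_force: 43.8
position: [0.63, -0.0061, 0.1065]
force: [-1.0, 0.4, -2.2]
finger_force: 43.8
position: [0.63, -0.0052, 0.1065]
force: [0.0, -0.3, -1.1]
finger_force: 43.8
```

```bash
for i in 1 2 3; do python3 -m creep '[[0.012,0,0,0,0.5],[0.012,0,0,0,0.5]]' | grep -E 'pos|force:'; done
```

```text
position: [0.63, -0.0045, 0.1065]
force: [0.1, -0.4, -1.6]
finger_force: 43.8
position: [0.63, -0.0038, 0.1065]
force: [0.0, 0.1, -1.9]
finger_force: 43.8
position: [0.63, -0.0032, 0.1065]
force: [-0.8, -0.2, -1.7]
finger_force: 43.8
```

```bash
for i in 1 2 3; do python3 -m creep '[[0.012,0,0,0,0.5],[0.012,0,0,0,0.5]]' | grep -E 'pos|force:'; done
```

```text
position: [0.63, -0.0027, 0.1065]
force: [0.6, -2.6, -1.9]
finger_force: 43.8
position: [0.63, -0.0023, 0.1065]
force: [-0.1, -5.4, -2.4]
finger_force: 43.7
position: [0.63, -0.0021, 0.1065]
force: [1.0, -6.6, -1.8]
finger_force: 43.7
```

```bash
python3 -m creep '[[-0.075,0,0,0,0.5],[-0.075,0,0.03,0,0.5],[-0.075,0,0.055,0,0.5],[-0.075,0,0.06,0,0.5],[-0.075,0,0.06,0,0.5]]'
python3 -m creep '[[0,0,0.01,0,0.5],[0,0,0.01,0,0.55],[0,0,0.01,0,0.75],[0,0,0.01,0,0.95],[0,0,0.01,0,0.95]]' | grep -E 'pos|force'
python3 -m creep '[[0,0,-0.5,0,0.95],[0,0,-1.2,0,0.95],[0,0,-2,0,1],[-0.8,0,-2,0,1],[-0.8,0,-2,0,1]]' >/dev/null
python3 - <<'E'
from h import *
C=cam("wrist");im=grab_frame("wrist");cv2.imwrite("pics/w17.png",im)
print(slot(im,C,[.630,-.006],.105))
T=cam("top");t=grab_frame("top");print(discs("top",.01,t,T));print(slot(t,T,[.5256,.3194]))
cv2.imwrite("pics/w17c.png",cv2.resize(im[70:190,180:340],(600,450),interpolation=cv2.INTER_CUBIC))
to(.5256,.3194,.16,190)
E
```

```text
clock: 36.5
position: [0.63, -0.0053, 0.103]
tool_rot: [3.142, -0.0, 1.57]
force: [-1.1, 1.3, 2.3]
grip_width: 0.0534
finger_force: 44.2
position: [0.63, -0.0055, 0.1022]
force: [0.3, -0.0, 0.2]
finger_force: 0.0
(array([ 0.6302, -0.0064]), 28.1, 'pca', -83.9, 'mean', -79.2)
[([525.6, 319.4], 28.3, 1.8, 30), ([492.6, -209.3], 27.9, 0.5, -72)]
(array([0.5266, 0.3188]), 29.0, 'pca', 14.6, 'mean', 14.6)
pos [ 0.6298 -0.0538  0.2221] yaw 89.9 tool shift [ 6.22 -1.75  1.04] twist -12.51 rows 6.3 9.4 q7 0.34 clock 37.9
```

View pics/w17c.png

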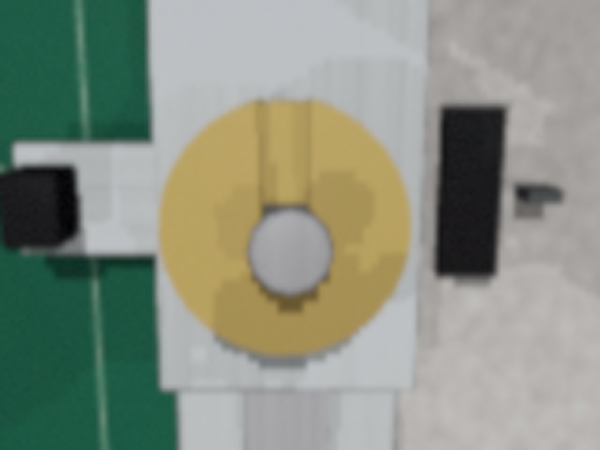

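```bash
python3 -m creep '[[1,-0.3,0,-1.3,1],[2,-0.6,0,-2.6,1],[3,-0.9,0,-3.9,1],[4,-1.2,0,-5.2,1],[5,-1.5,0,-6.5,1]]' >/dev/null
python3 -m creep '[[0,0,0,-1.3,1],[0,0,0,-2.6,1],[0,0,0,-3.9,1],[0,0,0,-5.2,1],[0,0,0,-6.5,1]]' >/dev/null
python3 - <<'E'
from h import *
to(.526,.319,.15,194.6)
E
```

```text
pos [0.5399 0.2468 0.2219] yaw -165.6 tool shift [-0.08  1.22  1.2 ] twist -0.03 rows 1.6 0.0 q7 1.37 clock 39.1
```

```bash
python3 -m creep '[[-0.08,0.6,0.5,0,1],[-0.08,1.22,1.2,0,1],[-0.08,1.22,1.2,0,1],[-0.08,1.22,1.2,0,1]]' >/dev/null
python3 - <<'E'
from h import *
C=cam("wrist");im=grab_frame("wrist");cv2.imwrite("pics/w18.png",im)
r=slot(im,C,[.526,.319]);print(r);to(r[0][0],r[0][1],.0065,r[3]+180)
print(r[0])
E
```

```text
(array([0.5257, 0.3203]), 28.7, 'pca', 14.7, 'mean', 11.6)
pos [0.5278 0.3178 0.1509] yaw -166.1 tool shift [0.03 0.05 2.41] twist -0.1 rows 2.3 0.1 q7 1.26 clock 39.6
[0.5257 0.3203]
```

```bash
python3 -m creep '[[0.03,0.05,1,-0.05,1],[0.03,0.05,2,-0.05,1],[0.03,0.05,2.4,-0.05,1],[0.03,0.05,2.4,-0.05,1],[0.03,0.05,2.4,-0.05,0.65]]' 40 >/dev/null
python3 -m creep '[[0,0,0,0,0.5],[0,0,0,0,0.5],[0,0,0,0,0.5]]' 40
python3 -m creep '[[0,0,-0.5,0,0.5],[0,0,-1.5,0,0.5],[0,0,-2.7,0,0.5],[0,0,-2.7,0,0.5],[0,0,-2.7,0,0.5]]' 40
python3 - <<'E'
from h import *
to(.6303,.08,.175,90)
E
```

```text
clock: 40.65
position: [0.526, 0.321, 0.0085]
tool_rot: [3.141, 0.003, -2.891]
force: [-2.3, -1.7, 12.7]
grip_width: 0.0536
finger_force: 39.5
clock: 41.28
position: [0.5251, 0.3207, 0.1692]
tool_rot: [3.141, 0.002, -2.891]
force: [-0.5, -1.4, -1.6]
grip_width: 0.0533
finger_force: 43.0
pos [0.5251 0.3207 0.1692] yaw -165.6 tool shift [-0.7  -4.32 -0.1 ] twist 13.04 rows 4.2 9.8 q7 1.26 clock 41.3
```

```bash
python3 -m creep '[[-0.1,-0.8,-0.1,1.3,0.5],[-0.2,-1.7,-0.1,2.6,0.5],[-0.4,-2.6,-0.1,3.9,0.5],[-0.6,-3.5,-0.1,5.2,0.5],[-0.7,-4.32,-0.1,6.5,0.5]]' >/dev/null
python3 -m creep '[[0,0,0,1.3,0.5],[0,0,0,2.6,0.5],[0,0,0,3.9,0.5],[0,0,0,5.2,0.5],[0,0,0,6.54,0.5]]' >/dev/null
python3 -m creep '[[0,0,0.5,0,0.5],[0,0,0.92,0,0.5],[0,0,0.92,0,0.5],[0,0,0.92,0,0.5]]' >/dev/null
python3 - <<'E'
from h import *
C=cam("wrist");im=grab_frame("wrist");cv2.imwrite("pics/w19.png",im)
s=status.observe();p=s["position"];z=p[2]-.0085+.01
print(slot(im,C,p[:2],z));to(.6303,-.006,.1175,90)
E
```

```text
(array([0.63  , 0.0726]), 38.5, 'pca', 0.8, 'mean', -88.5)
pos [0.6302 0.0796 0.1197] yaw 90.0 tool shift [-1.43  0.    0.04] twist 0.0 rows 1.4 0.0 q7 0.22 clock 43.1
```

```bash
python3 -m creep '[[-0.4,0,0.035,0,0.5],[-0.8,0,0.035,0,0.5],[-1.1,0,0.035,0,0.5],[-1.3,0,0.035,0,0.5],[-1.38,0,0.035,0,0.5]]' | grep -E 'pos|force:'
python3 -m creep '[[0,0,0,0,0.5],[0,0,0,0,0.5]]' | grep -E 'pos|force:'
for i in 1 2 3 4 5; do python3 -m creep '[[-0.015,0,0,0,0.5],[-0.015,0,0,0,0.5]]' | grep -E 'pos|force:'; done
```

```text
position: [0.6301, -0.0034, 0.1172]
force: [-0.2, 0.7, -2.0]
finger_force: 43.0
position: [0.63, -0.0021, 0.1169]
force: [0.2, -0.0, -1.2]
finger_force: 43.0
position: [0.63, -0.0036, 0.117]
force: [0.4, -0.2, -1.8]
finger_force: 43.0
position: [0.6299, -0.0048, 0.117]
force: [0.3, -0.1, -0.8]
finger_force: 43.0
position: [0.63, -0.0058, 0.117]
force: [0.6, -0.5, -1.1]
finger_force: 43.0
position: [0.63, -0.0066, 0.117]
force: [-1.0, 0.0, -1.0]
finger_force: 43.0
position: [0.6299, -0.0075, 0.117]
force: [0.8, -0.2, -1.7]
finger_force: 43.0
```

```bash
for i in 1 2 3; do python3 -m creep '[[-0.013,0,0,0,0.5],[-0.013,0,0,0,0.5]]' | grep -E 'pos|force:'; done
```

```text
position: [0.6299, -0.0083, 0.117]
force: [-0.1, -0.0, -1.4]
finger_force: 43.0
position: [0.6299, -0.0089, 0.117]
force: [-0.7, 0.5, -1.7]
finger_force: 43.0
position: [0.63, -0.0094, 0.117]
force: [-0.1, 2.8, -0.2]
finger_force: 43.0
```

```bash
python3 -m creep '[[0.05,0,0,0,0.5],[0.05,0,0.03,0,0.5],[0.05,0,0.05,0,0.5],[0.05,0,0.055,0,0.5],[0.05,0,0.055,0,0.5]]'
python3 -m creep '[[0,0,0.01,0,0.5],[0,0,0.01,0,0.55],[0,0,0.01,0,0.75],[0,0,0.01,0,0.95],[0,0,0.01,0,0.95]]' | grep -E 'pos|force'
python3 -m creep '[[0,0,-0.5,0,0.95],[0,0,-1.2,0,0.95],[0,0,-1.8,0,1],[-0.8,0,-1.8,0,1],[-0.8,0,-1.8,0,1]]' >/dev/null
python3 - <<'E'
from h import *
C=cam("wrist");im=grab_frame("wrist");cv2.imwrite("pics/w20.png",im)
print(slot(im,C,[.630,-.006],.115),discs("top"))
s=grab_frame("scene");S=cam("scene");u,v=proj(S,[.63,-.006,.09])[0].astype(int)
A=cv2.resize(im[70:190,180:340],(400,300),interpolation=cv2.INTER_CUBIC);B=cv2.resize(s[v-36:v+36,u-48:u+48],(400,300),interpolation=cv2.INTER_CUBIC)
cv2.imwrite("pics/w20c.png",np.hstack([A,B]))
to(.553,-.011,.19,180)
E
```

```text
clock: 46.58
position: [0.6299, -0.0069, 0.1137]
tool_rot: [-3.142, 0.0, 1.571]
force: [-0.8, -0.2, -1.5]
grip_width: 0.0534
finger_force: 43.0
position: [0.63, -0.0068, 0.1131]
force: [0.9, 0.1, -0.0]
finger_force: 0.0
(array([ 0.6298, -0.0067]), 28.3, 'pca', -89.4, 'mean', -66.1) [([492.7, -208.6], 28.2, 0.2, -43)]
pos [ 0.6299 -0.0543  0.2208] yaw 90.0 tool shift [ 0.72 -1.28  0.51] twist -11.25 rows 1.5 8.5 q7 0.36 clock 48.0
```

View pics/w20c.png

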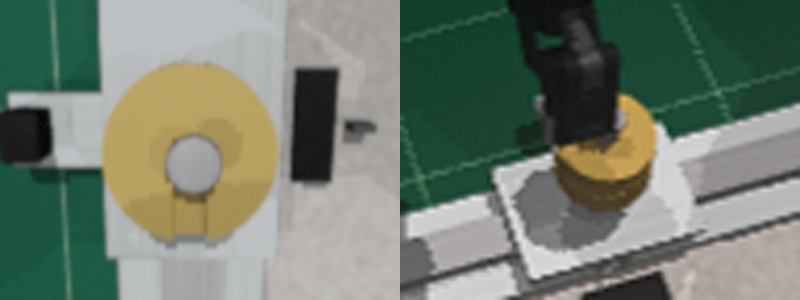

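```bash
python3 -m creep '[[0,-1.28,0,-1.3,0.5],[0.4,-1.28,0,-2.6,0.35],[0.72,-1.28,0.5,-3.9,0.35],[0.72,-1.28,0.5,-5.2,0.35],[0.72,-1.28,0.5,-6.5,0.35]]' >/dev/null
python3 -m creep '[[0,0,0,-1.3,0.35],[0,0,0,-2.6,0.35],[0,0,0,-3.9,0.35],[0,0,0,-4.75,0.35],[0,0,0,-4.75,0.35]]' >/dev/null
python3 - <<'E'
from h import *
to(.551,-.006,.061,180)
C=cam("wrist");im=grab_frame("wrist");cv2.imwrite("pics/w21.png",im)
# tab dark blob around expected top
u,v=proj(C,[.560,-.006,.066])[0].astype(int);print(u,v)
m=im.max(2)[v-2:v+5,u-30:u+30].mean(0)<60;k=np.nonzero(m)[0]+u-30;print(k.min(),k.max(),ray(C,[k.mean(),v],.066))
E
```

```text
pos [ 0.5531 -0.011   0.191 ] yaw -180.0 tool shift [0.03 0.08 2.17] twist 0.0 rows 2.1 0.0 q7 1.62 clock 49.2
260 194
251 270 [[ 0.55905941 -0.00609478  0.066     ]]
```

Tab confirmed at y = −0.006. Descend astride it and push.

```bash
python3 -m creep '[[0.03,0.08,0,0,0.35],[0.03,0.08,1,0,0.35],[0.03,0.08,1.8,0,0.35],[0.03,0.08,2.17,0,0.35],[0.03,0.08,2.17,0,0.35]]'
for i in 1 2 3; do python3 -m creep '[[0,0.05,0,0,0.35],[0,0.1,0,0,0.35],[0,0.1,0,0,0.35]]' | grep -E 'pos|force:'; done
```

```text
clock: 49.9
position: [0.5504, -0.0065, 0.0596]
tool_rot: [-3.141, -0.003, 3.141]
force: [-0.8, -0.7, 0.6]
grip_width: 0.03
finger_force: 0.0
position: [0.5518, -0.0006, 0.0618]
force: [0.2, -1.6, 0.5]
finger_force: 0.5
position: [0.5514, 0.0054, 0.0612]
force: [0.2, 0.4, 0.3]
finger_force: 0.0
position: [0.5513, 0.0119, 0.0608]
force: [0.1, -0.1, 0.7]
finger_force: 0.0
```

```bash
for i in 1 2 3 4; do python3 -m creep '[[0,0.1,0,0,0.35],[0,0.2,0,0,0.35],[0,0.3,0,0,0.35],[0,0.4,0,0,0.35],[0,0.45,0,0,0.35]]' | grep -E 'pos|force:'; done
python3 - <<'E'
from h import *
to(.553,.14,.061,180)
C=cam("wrist");im=grab_frame("wrist");cv2.imwrite("pics/w22.png",im)
p=status.observe()["position"]
u,v=proj(C,[.5605,p[1]-.005,.066])[0].astype(int)
m=im.max(2)[v-3:v+4].mean(0);print(u,v,m[u-40:u+45].astype(int).tolist())
E
```

```text
position: [0.5513, 0.0388, 0.0609]
force: [0.5, -1.4, -0.1]
finger_force: 0.5
position: [0.5512, 0.0658, 0.0609]
force: [0.7, -0.6, 0.1]
finger_force: 0.6
position: [0.5512, 0.0928, 0.0609]
force: [1.1, -0.5, -0.5]
finger_force: 0.6
position: [0.5512, 0.1198, 0.0609]
force: [0.5, -1.1, -0.1]
finger_force: 0.5
pos [0.5512 0.1198 0.0609] yaw -179.9 tool shift [-0.03  0.34 -0.  ] twist 0.01 rows 0.3 0.0 q7 1.46 clock 53.5
245 283 [33, 33, 35, 38, 44, 60, 81, 96, 99, 92, 64, 39, 32, 32, 27, 25, 24, 24, 24, 26, 41, 54, 40, 25, 25, 26, 27, 26, 27, 27, 27, 27, 26, 26, 27, 26, 26, 26, 26, 27, 27, 27, 27, 27, 26, 26, 26, 26, 25, 26, 25, 25, 26, 26, 26, 26, 25, 26, 28, 64, 148, 208, 221, 224, 221, 207, 167, 137, 133, 133, 133, 133, 133, 132, 133, 132, 133, 132, 130, 117, 77, 37, 24, 24, 25]
```

```bash
python3 -m creep '[[0,0.1,0,0,0.35],[0,0.2,0,0,0.35],[0,0.27,0,0,0.35],[0,0.27,0,0,0.35]]' | grep -E 'pos|force:'
for i in 1 2 3 4 5 6; do python3 -m creep '[[0,0.02,0,0,0.35],[0,0.02,0,0,0.35]]' | grep -E 'pos|force:'; done
```

```text
position: [0.5513, 0.1355, 0.0609]
force: [-0.1, -2.6, 1.1]
finger_force: 0.9
position: [0.5513, 0.1359, 0.0609]
force: [0.9, -6.2, 0.0]
finger_force: 3.0
position: [0.5513, 0.1362, 0.0609]
force: [0.6, -10.7, 1.0]
finger_force: 5.1
position: [0.5513, 0.1365, 0.0608]
force: [-0.6, -14.1, 2.4]
finger_force: 7.3
position: [0.5513, 0.1393, 0.0609]
force: [0.7, -5.3, 0.3]
finger_force: 2.4
position: [0.5513, 0.1413, 0.0609]
force: [1.0, -2.6, -0.1]
finger_force: 1.4
position: [0.5513, 0.1429, 0.0609]
force: [0.5, -1.2, 0.0]
finger_force: 0.7
```

```bash
for i in 1 2 3 4 5 6; do python3 -m creep '[[0,0.015,0,0,0.35],[0,0.015,0,0,0.35]]' | grep -E 'pos|force:'; done
python3 - <<'E'
from h import *
C=cam("wrist");im=grab_frame("wrist");cv2.imwrite("pics/w23.png",im)
m=im.max(2)[280:287].mean(0);print(m[205:290].astype(int).tolist())
E
```

```text
position: [0.5513, 0.1438, 0.0609]
force: [0.7, -1.3, -0.0]
finger_force: 0.5
position: [0.5512, 0.1447, 0.0609]
force: [0.6, -0.1, -0.2]
finger_force: 0.2
position: [0.5512, 0.1455, 0.0609]
force: [0.5, -1.0, -0.3]
finger_force: 0.1
position: [0.5512, 0.1464, 0.0609]
force: [0.3, 1.0, -0.4]
finger_force: 0.0
position: [0.5512, 0.1472, 0.0609]
force: [0.6, -0.3, -0.1]
finger_force: 0.0
position: [0.5512, 0.1481, 0.0609]
force: [-0.8, 0.5, 0.6]
finger_force: 0.0
[32, 32, 34, 37, 43, 58, 80, 93, 97, 90, 62, 37, 32, 31, 26, 24, 22, 23, 24, 30, 61, 89, 77, 42, 25, 25, 25, 25, 25, 26, 24, 25, 25, 24, 24, 25, 26, 24, 26, 25, 25, 25, 25, 24, 24, 25, 26, 25, 25, 25, 25, 26, 25, 25, 24, 25, 25, 24, 24, 38, 107, 180, 214, 221, 220, 216, 199, 156, 130, 128, 129, 129, 129, 128, 128, 128, 128, 128, 126, 113, 74, 35, 23, 23, 23]
```

```bash
for i in 1 2; do python3 -m creep '[[0,0.015,0,0,0.35],[0,0.015,0,0,0.35]]' | grep -E 'pos|force:'; done
python3 -m creep '[[0,-0.08,0,0,0.38],[0,-0.08,-0.5,0,0.38],[0,-0.08,-1.3,0,0.4],[0.5,-0.08,-2.5,0,0.6],[1.9,-0.08,-3,0,1]]' >/dev/null
python3 -m creep '[[1,0,0,0,1],[1,0,0,0,1],[1,0,0,0,1]]' >/dev/null
python3 - <<'E'
from h import *
C=cam("wrist");im=grab_frame("wrist");cv2.imwrite("pics/w24.png",im)
u,v=proj(C,[.5615,.144,.066])[0].astype(int);m=im.max(2)[v-2:v+3,u-30:u+30].mean(0)<60;k=np.nonzero(m)[0]+u-30;print(k,ray(C,[k.mean(),v],.066))
T=cam("top");t=grab_frame("top");print(discs("top",.115,t,T),slot(t,T,[.6315,.144],.115));print(discs("top",.01,t,T));print(status.observe()["clock"])
a=t[90:200,150:300];w=im[200:384,130:380]
cv2.imwrite("pics/final.png",np.hstack([cv2.resize(a,(400,293)),cv2.resize(w,(398,293))]))
E
```

```text
position: [0.5513, 0.1489, 0.0609]
force: [0.2, -0.4, -0.9]
finger_force: 0.0
position: [0.5513, 0.1494, 0.0609]
force: [-1.1, -3.3, 0.9]
finger_force: 1.9
[248 249 250 251 252 253 254 255 256 257 258 259 260 261] [[0.5610015  0.14469799 0.066     ]]
[([630.1, 138.2], 31.6, 2.1, -60), ([483.2, -198.9], 25.7, 0.7, 105)] (array([0.6308, 0.138 ]), 32.8, 'pca', -87.4, 'mean', -39.9)
[([651.4, 156.1], 34.2, 2.2, -60), ([492.6, -208.4], 27.8, 0.7, 105)]
58.725
```

```bash
python3 - <<'E'
from h import *
C=cam("wrist");im=grab_frame("wrist");h=cv2.cvtColor(im,cv2.COLOR_BGR2HSV)
print(proj(C,[[.631,.144,.115],[.631,.144,.08]]))
S=cam("scene");s=grab_frame("scene");hs=cv2.cvtColor(s,cv2.COLOR_BGR2HSV)
m=cv2.inRange(hs,(12,70,60),(28,255,255));n,L,st,ce=cv2.connectedComponentsWithStats(m)
q=proj(S,[[.631,.144,.115],[.631,.144,.075],[.631,.116,.095],[.631,.172,.095]]);print(q.round(1))
for i in range(1,n):
    if st[i,4]>60: print(st[i],ce[i].round(1))
print(bot.job_done())
E
```

```text
[[254.29552078 384.7756524 ]
 [254.35875881 357.75680883]]
[[351.4 198.9]
 [348.1 207. ]
 [339.1 206.1]
 [360.3 199.9]]
[256   0  43   9 204] [271.3   2.7]
[433  14  37   9  77] [452.6  17.9]
[338 190  26  28 505] [350.2 203.7]
[189 203  21  19 320] [199.  211.7]
[  48  235   61   48 1848] [ 77.2 258.7]
[221 341  25  27 524] [233.3 354. ]
the job is handed in; nothing more can be done
None
```

The job is handed in at about 59 s: all four brass discs are on the hanger with slots alternating about 180°, and the carriage is seated in the reading notch, about 150 mm past the loading notch; the last check that the discs stayed seated was by image measurement, not by eye, because I had already viewed 16 pictures, two over the limit of 14.

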